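# Hang the pen holder on the keyhole screw

### The job

Hang the blue pen holder on the white backboard: fit the keyhole in its back plate over the protruding screw head so the plate lies flat on the board, then pull it straight down, gently but firmly, until it snaps past its two spring lips and is fully home on the screw. Let go, leave it hanging upright and at rest, and do not disturb the dropper bottle, the timer or the tape roll standing round the board.

Things in the scene. Friction and masses are not known exactly. Their poses are not given: they have to be found in the camera images.
- board: White upright backboard, 190 wide, top edge 170 mm above the bench, fixed, on a dark steel foot. Origin on the bench under the middle of its front face; x points into the board (away from the robot), y along it to the left, z up. The foot reaches 20 mm ahead of the front face and is 6 mm high.
- rail_mid (a point): Middle of the black T-slot across the board's front face, 145 mm above the bench; axes as the board. One steel screw stands straight out of the slot at this height, clamped by eye anywhere within 20 mm left or right of this point; its place is not measured: look or feel for it. Shank 5 mm thick; head 11 across, 4 thick, flat-faced; 6 mm free between head and board (head's face 10 mm out).
- holder: Blue wall pen holder, loose, about 0.26 kg, standing upright: 4 mm back plate 100 wide, 145 high; trough 54 deep, 45 high at its foot on the front (-x) side; grip block at the top centre. Origin at the foot of the back face, mid-width; x points out of the back (into the board when hung), y left, z up. Fully home its origin is 25 mm above the bench.
- holder_grip (a point): Centre of the grip block on top of the holder: 12 thick (x), 44 wide (y), 42 high (z). The point is 186 mm above the holder's foot and 6 mm ahead of the back face; axes as the holder. When the holder hangs, the whole block is above the board's top edge.
- keyhole (a point): Centre of the keyhole's entry opening (14 wide, 18 high) on the back face, 88 mm above the holder's foot; axes as the holder. From the opening's top a slot 7 wide runs up to its closed end.
- slot_end (a point): Where the screw's shank centre sits when the holder is fully home: 32 mm above the keyhole point, a hard stop. Two sprung black lips narrow the slot 7 mm below it: they stop the shank some 10 mm short of home and let it snap past when pulled down with some 4 to 10 N more than the holder's weight. Over 40 N between holder and board or screw does damage.
- dropper: Bystander just left of the board: white dropper bottle with red cap, 33 mm across, 86 high. Origin under its centre.
- timer: Bystander in front of the board, to its left: white bench timer, 62 x 62 x 20 mm. Origin under its centre.
- tape: Bystander just right of the board: white tape roll, 74 mm across, 46 high. Origin under its centre.

How it is judged:
By the outcome, as a careful person would: the job done as asked, in the order asked, and still so for the second after the job is handed in, with the robot touching nothing.
It also fails if it takes over 64 s, if anything falls off the work surface, if the arm or the gripper's body presses on something with over 40 N, if the wrist force passes 120 N, or if a joint passes its speed limit or range.

### The arm

A 6-joint arm with a two-finger parallel gripper is mounted at the origin on a cart in front of the work surface, level with it; the furniture and walls round the work are solid. World frame = base frame: x ahead of the robot, y to its left, z up, the work surface at z = 0. Lengths are in mm, angles in rad, forces in N, time in s.
With the tool pointing down it reaches from about 400 to 925 mm from the base axis. Payload 12.5 kg.
Tool frame: the origin (TCP) lies midway between the tips of the shut fingers; the grasp point (between the pads) lies 19 mm behind it; z points along the fingers, y is the line along which they close (so a half turn about z gives the same grasp; the last joint's range is limited). The gripper opens to 95 mm and grips with 3 to 60 N. Pads are 20 mm wide; open, the fingers measure 119 mm over their backs; the gripper's body (75 mm by 180 mm) begins 59 mm behind the grasp point.
Start: joints at [-1.282, 0.491, 1.559, -0, 1.092, -0.106], TCP at [240.414, -576.93, 214.661] pointing down, gripper open.
Joint ranges: [-3.1, 3.1], [-0.84, 2.19], [0.05, 2.79], [-1.13, 4.28], [0.06, 2.93], [-2.69, 2.69]. Speed limits (rad/s): [2.22, 2.22, 2.79, 3.14, 3.14, 3.14].

### API

Orientations are given as [roll, pitch, yaw] about the fixed x, y, z axes, in that order (R = Rz(yaw) Ry(pitch) Rx(roll)).
In Python, from cell import state, read_camera, job_done gives the robot as it stands.
- The arm moves only by the tool carry_out, never from a script. Its argument "moves" is a list of rows, each an object with "slide": the shift along the tool's x, y, z as a fraction of full scale, a list of three; "spin": the turn about the tool's z as a fraction of full scale. A call has 1 to 12 rows; each row shifts and turns the commanded pose from where the row before left it, along the tool's axes as they then stand; what a row does not reach is not made up. Full scale, the value 1, is 0.4 m for a shift and 30 degrees for a turn. A row lasts 1/12 s, in which the tool goes at most 41.7 mm and 7.16 degrees, less where a joint would pass 70% of its speed; a pose out of reach is approached as far as the arm can. A call with a number of a shift or a turn outside -1 to 1 is refused whole. A call with a gripper value outside its range is refused whole. "hand" is the closure, from 0 (fully open) to 1 (shut), set as the call begins (left out, the last holds). The fingers move at their own pace and stop on an object; the grip force is fixed at half the most. Time passes only in rows, so rows that do not move let the fingers close. It gives the time, the measured TCP pose, the force, the opening and the grip force at its end, in the units of the state.
- state(): the state, without advancing time (a new reading comes with each control period).
- read_camera(name): name is "scene" or "top" or "wrist"; returns a dict with "color" (384x512x3 uint8, red, green, blue), "K" (3x3 intrinsics, pixels), "k1" (the pictures are not rectified: a ray, as slopes to the right and down, at radius r is drawn at 1 + k1 r^2 times it, then the intrinsics apply), "R" (3x3) and "t" (3): a world point X has camera coordinates R X + t. Camera axes: x right, y down, z forward; pixel columns grow to the right and rows downward; lengths in mm; the calibration is good to about 2 mm. A picture is of the moment at which its call begins. There is no depth.
- job_done(): hands the job in; it is judged then, once.
The state is a dict: "t": time; "joints": joint angles; "qvel": joint speeds; "tau": joint torques, N m; "eef_pos": TCP position; "tcp_rot": TCP orientation; "ft_force": force on the tool from outside, world axes, zero at the start; "moment": the same for the moment, N m; "opening": opening from 0.0 (shut) to 1.0 (fully open); "grip_force": force on a finger pad.
Only numpy, scipy, OpenCV 4.12 (cv2) and the standard library are available. Lean on these libraries where they do the work, as an engineer would, in place of code of your own. Each camera call takes 0.05 s, during which the arm holds its last target. There are 200 camera calls.

## Working session

There is one attempt and no reset: what is moved stays moved. The work goes in short steps, Python scripts to look and compute and a tool call to move; the robot and the scene stay as the last step left them, time stands still between calls to the robot, and variables do not carry over. Pictures are saved under pics/ and viewed, at most 12 in all, crops included, and the job is handed in when it is done.

Besides the shell and the picture viewer there is one more tool, called as a command line: name --argument value ..., lists and objects as JSON in quotes. carry_out: Moves the arm, as the interface text tells. Shift numbers are shares of 0.4 m and turn numbers shares of 30 degrees, none past 1 either way. Its arguments: {"type":"object","properties":{"moves":{"type":"array"},"hand":{"type":"number"}},"required":["moves"]}

```bash
mkdir -p pics
cat > h.py <<'E'
import numpy as np, cv2
from cell import state, read_camera, job_done
def snap(n,f):
    c=read_camera(n); cv2.imwrite('pics/'+f+'.png',c['color'][:,:,::-1]); np.savez('pics/'+f+'.npz',**c); return c
def ld(f): return np.load('pics/'+f+'.npz')
def proj(c,X):
    X=np.atleast_2d(np.array(X,float)); p=X@c['R'].T+c['t']; s=p[:,:2]/p[:,2:]; r2=(s**2).sum(1,keepdims=True)
    s=s*(1+float(c['k1'])*r2); return s@np.array(c['K'])[:2,:2].T+np.array(c['K'])[:2,2]
def ray(c,u,v):
    s=cv2.undistortPoints(np.array([[[u,v]]],float),np.array(c['K']),np.array([float(c['k1']),0,0,0.]))[0,0]
    d=c['R'].T@np.array([s[0],s[1],1]); o=-c['R'].T@c['t']; return o,d
def onpl(c,u,v,ax,val):
    o,d=ray(c,u,v); return o+d*(val-o[ax])/d[ax]
E
python3 - <<'E'
from h import *
for n in('scene','top','wrist'):
    c=snap(n,n+'0'); print(n,c['K'][0],c['k1'],-c['R'].T@c['t'])
s=state(); print(s)
a=cv2.imread('pics/scene0.png');b=cv2.imread('pics/top0.png')
E
```

```text
scene [388.80746963   0.         254.25453851] -0.08305840730171093 [172.82322626 780.35350569 589.87253493]
top [400.07771881   0.         253.51071098] -0.10772419635759219 [ 500.04066476   68.05469666 1244.94883457]
wrist [299.62063209   0.         254.61039697] 0.0021036160027403353 [ 305.1829903  -548.32966697  384.48421018]
{'t': 0.15, 'joints': array([-1.28159054e+00,  4.91436749e-01,  1.55929463e+00, -7.68243095e-06,
        1.09170820e+00, -1.05603077e-01]), 'qvel': array([-0.00202252, -0.00257146, -0.00237056,  0.00138076,  0.00152614,
        0.00011739]), 'tau': array([-3.70322987e-04, -6.12898207e+01, -2.58277470e+01,  6.92092767e-02,
        4.73909453e-02, -5.53992402e-05]), 'eef_pos': array([ 240.36311556, -576.74611511,  214.19137139]), 'tcp_rot': array([-3.14074974e+00, -8.24944807e-05,  3.94812376e-01]), 'ft_force': array([ 0.05926005, -0.10979061, -0.87122154]), 'moment': array([-0.00119262, -0.03107229, -0.01767915]), 'grip_force': 0.0, 'opening': 1.0016544191920862}
```

View pics/scene0.png

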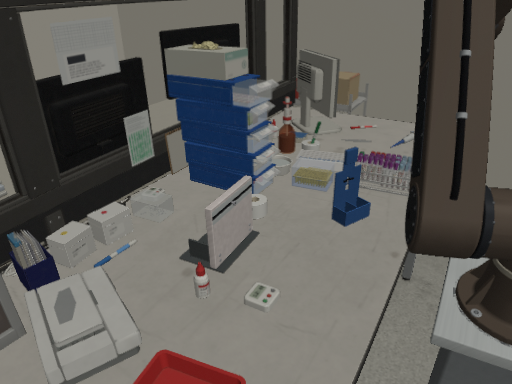

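View pics/top0.png

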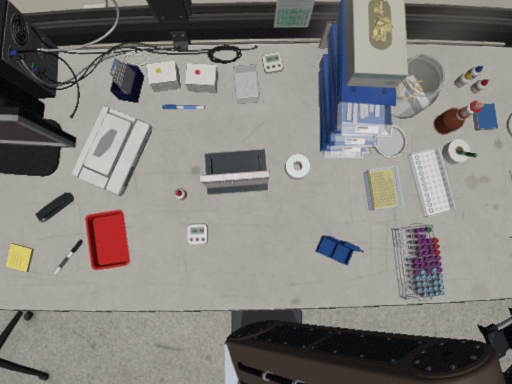

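The scene view shows the board near (233,222), the holder at (350,190), the dropper at (202,282), the timer at (262,296) and the tape at (257,207). In the top view the board's edge is near (235,178) and the holder near (340,250). I'll enlarge these.

Run:
```python
from h import *
s=cv2.imread('pics/scene0.png');t=cv2.imread('pics/top0.png')
def cr(im,x,y,w,h,k): return cv2.resize(im[y:y+h,x:x+w],(w*k,h*k),interpolation=cv2.INTER_CUBIC)
A=cr(t,195,140,80,60,5);B=cr(t,305,220,80,60,5);C=cr(s,182,175,80,60,5)[:, :];C=cr(s,180,175,80,100,3);D=cr(s,325,140,53,100,3)
top=np.hstack([A,B]);bot=np.zeros((300,800,3),np.uint8);bot[:,:240]=C;bot[:,400:400+159]=D
cv2.imwrite('pics/m0.png',np.vstack([top,bot]))
```

```text
(no output)
```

View pics/m0.png

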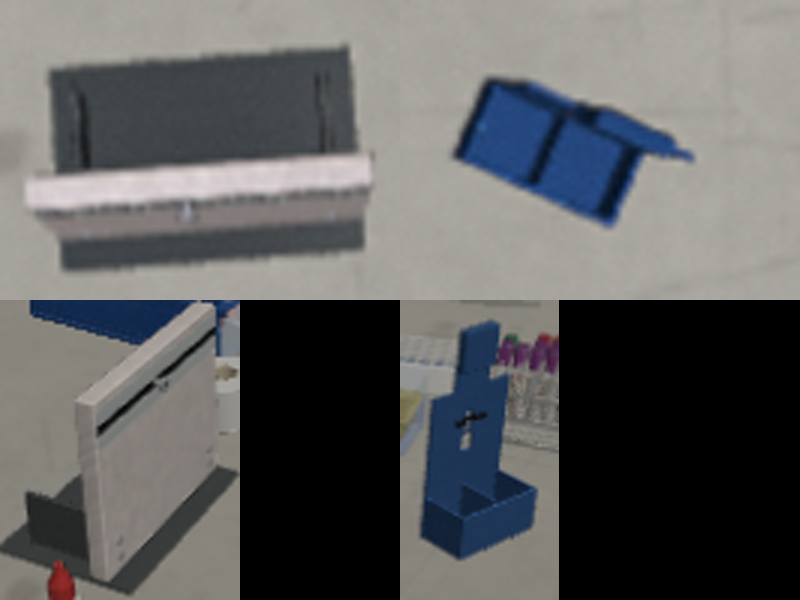

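Top view, in full-image pixels:
- The board's front top edge runs from (200.6,181.6) to (269,176.6), and the screw is at about (232.4,182.4).
- The holder's trough rim front corners are at (316,251) and (347.4,265).

Scene view:
- The screw is at (233.3,203).
- The board's front top corners are near (212.3,211.7) and (251.7,179).

I'll fit the poses from these.

Run:
```python
from h import *
from scipy.optimize import least_squares
T=ld('top0');S=ld('scene0')
def tr(p,P): 
    c,s=np.cos(p[2]),np.sin(p[2]);P=np.array(P,float);return np.c_[p[0]+c*P[:,0]-s*P[:,1],p[1]+s*P[:,0]+c*P[:,1],P[:,2]]
def fit(p0,t,s,name):
    f=lambda p:np.r_[(proj(T,tr(p,[a for a,b in t]))-[b for a,b in t]).ravel(),(proj(S,tr(p,[a for a,b in s]))-[b for a,b in s]).ravel()]
    r=least_squares(f,p0,x_scale=[10,10,.1],loss='soft_l1');print(name,r.x,np.degrees(r.x[2]));print(r.fun.reshape(-1,2).round(1).tolist());return r.x
b=fit([600,100,.07],[([0,95,170],(200.6,181.6)),([0,-95,170],(269,176.6)),([-20,95,6],(207.4,193.6)),([-20,-95,6],(267.6,189.2))],
 [([0,95,170],(212.3,211.7)),([0,-95,170],(251.7,179)),([0,95,6],(215,267))],'board')
h=fit([330,-200,-.42],[([-56,50,45],(316,251)),([-56,-50,45],(347.4,265))],
 [([-56,50,45],(345.7,212.3)),([-56,-50,45],(370.3,202.3)),([-56,50,0],(345.3,226)),([-4,50,145],(335.7,172.3)),([-4,50,0],(332.3,220))],'holder')
for n,C,u,v in(('top',T,232.4,182.4),('sc',S,233.3,203)):
    # intersect ray with z=145 (scene: plane x'=-10)
    o,d=ray(C,u,v);a=np.array([np.cos(b[2]),np.sin(b[2]),0]);k=(-10-a@(o-[b[0],b[1],0]))/(a@d);X=o+k*d
    print(n,X,'y in board',np.array([-a[1],a[0],0])@(X-[b[0],b[1],0]))
g=tr(h,[[-6,0,186],[0,0,0]]);print('grip',g)
for n,u,v,z in(('dropper',180.5,194,86),('timer',198,234,20),('tape',297.5,166,46)):print(n,onpl(T,u,v,2,z))
```

```text
board [6.35100043e+02 1.08602676e+02 5.23267994e-02] 2.998104759175283
[[-0.7, -0.1], [0.9, -0.1], [-0.4, 0.5], [0.3, 0.5], [-1.7, -2.5], [-0.3, -3.6], [0.8, 2.1]]
holder [ 4.56194482e+02 -1.98145242e+02 -4.43478128e-01] -25.409425036880105
[[1.3, 0.8], [0.2, 0.4], [0.3, 0.5], [0.2, 0.0], [-0.8, 0.7], [-0.4, 0.9], [-0.9, -1.1]]
top [624.74693965 115.08287236 180.95744136] y in board 7.012823844755133
sc [624.26301458 124.32256068 148.17815885] y in board 16.265176173785886
grip [[ 450.77489356 -195.57074007  186.        ]
 [ 456.19448189 -198.14524241    0.        ]]
dropper [604.88396026 271.20256233  86.        ]
timer [487.23297023 229.76994083  20.        ]
tape [686.86310737 -77.12506189  46.        ]
```

carry_out --hand 0 --moves '[{"slide": [0, 0, -0.04], "spin": -0.2333}, {"slide": [0, 0, -0.04], "spin": -0.2333}, {"slide": [0, 0, -0.04], "spin": -0.2333}, {"slide": [0, 0, -0.04], "spin": -0.2333}, {"slide": [0, 0, -0.04], "spin": -0.2333}, {"slide": [0, 0, -0.04], "spin": -0.2333}]'

```text
t: 0.65
eef_pos: [240.3, -576.8, 311.2]
tcp_rot: [-3.141, -0.0, 1.134]
ft_force: [0.8, 0.8, 0.5]
opening: 1.0
grip_force: 0.0
```

carry_out --moves '[{"slide": [0.09, 0.0055, 0], "spin": 0}, {"slide": [0.09, 0.0055, 0], "spin": 0}, {"slide": [0.09, 0.0055, 0], "spin": 0}, {"slide": [0.09, 0.0055, 0], "spin": 0}, {"slide": [0.09, 0.0055, 0], "spin": 0}, {"slide": [0.09, 0.0055, 0], "spin": 0}, {"slide": [0.09, 0.0055, 0], "spin": 0}, {"slide": [0.09, 0.0055, 0], "spin": 0}, {"slide": [0.09, 0.0055, 0], "spin": 0}, {"slide": [0.09, 0.0055, 0], "spin": 0}, {"slide": [0.09, 0.0055, 0], "spin": 0}, {"slide": [0, 0, 0], "spin": 0}]'

```text
t: 1.65
eef_pos: [433.8, -225.2, 310.7]
tcp_rot: [3.141, -0.001, 1.131]
ft_force: [-0.2, 0.3, 0.5]
opening: 0.998
grip_force: 0.0
```

Run:
```python
from h import *
c=snap('wrist','w1'); s=state(); print(s['eef_pos'],s['tcp_rot'])
im=cv2.imread('pics/w1.png');cv2.imwrite('pics/w1b.png',cv2.resize(im,(800,600),interpolation=cv2.INTER_CUBIC))
print(proj(c,[[450.8,-195.6,207],[456,-198,145]]))
```

```text
[ 432.97343053 -227.18662323  310.6636964 ] [ 3.14156527e+00 -1.46992559e-04  1.13191415e+00]
[[258.62013337 157.74293571]
 [263.03101773 150.14958161]]
```

View pics/w1b.png

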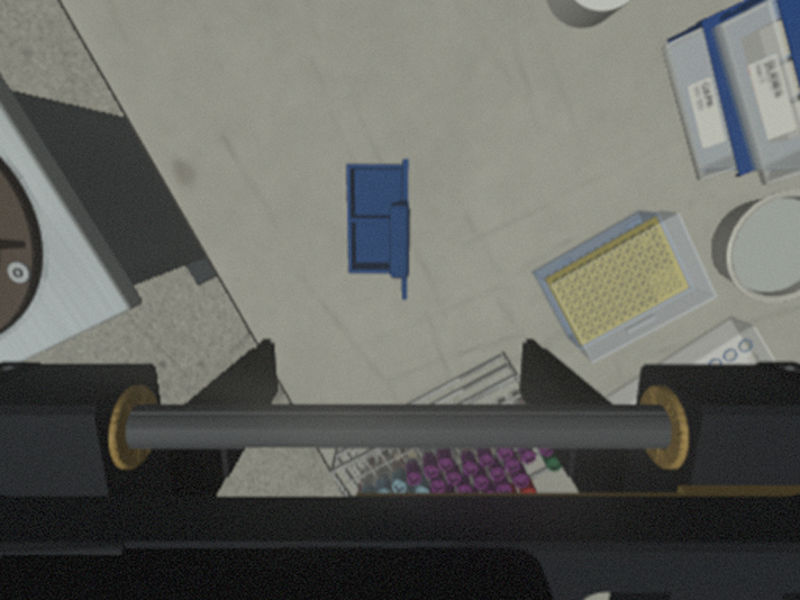

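The wrist view shows the block top centred at (255.7,154.2) raw, and the holder's plate lines up with the tool to within about 1°.

Run:
```python
from h import *
c=ld('w1'); s=state(); p=s['eef_pos'];y=s['tcp_rot'][2]
for u,v in((255.7,154.2),(261.1,102.4),(259.0,190.7)):
    X=onpl(c,u,v,2,207 if u==255.7 else 145); d=X-p
    print(X,'tool xy',d[0]*np.cos(y)+d[1]*np.sin(y),d[0]*np.sin(y)-d[1]*np.cos(y),y)
```

```text
[ 449.75622882 -191.5204457   207.        ] tool xy 39.41747317137125 0.03669395789783181 1.13191415219364
[ 475.54951311 -150.72322452  145.        ] tool xy 87.30851314826728 6.049601813469721 1.13191415219364
[ 432.19655134 -238.41885597  145.        ] tool xy -10.49784046709696 4.069636260860402 1.13191415219364
```

carry_out --moves '[{"slide": [0.049, 0, 0], "spin": 0}, {"slide": [0.049, 0, 0], "spin": 0}, {"slide": [0, 0, 0.07], "spin": 0}, {"slide": [0, 0, 0.07], "spin": 0}, {"slide": [0, 0, 0.07], "spin": 0}, {"slide": [0, 0, 0.07], "spin": 0}, {"slide": [0, 0, 0.04], "spin": 0}, {"slide": [0, 0, 0.032], "spin": 0}, {"slide": [0, 0, 0], "spin": 0}, {"slide": [0, 0, 0], "spin": 0}]'

```text
t: 2.53
eef_pos: [448.5, -194.8, 169.6]
tcp_rot: [-3.14, 0.0, 1.127]
ft_force: [0.4, -0.3, 0.9]
opening: 1.001
grip_force: 0.0
```

carry_out --hand 1 --moves '[{"slide": [0, 0, 0], "spin": 0}, {"slide": [0, 0, 0], "spin": 0}, {"slide": [0, 0, 0], "spin": 0}, {"slide": [0, 0, 0], "spin": 0}, {"slide": [0, 0, 0], "spin": 0}, {"slide": [0, 0, 0], "spin": 0}, {"slide": [0, 0, 0], "spin": 0}, {"slide": [0, 0, 0], "spin": 0}, {"slide": [0, 0, 0], "spin": 0}, {"slide": [0, 0, 0], "spin": 0}, {"slide": [0, 0, 0], "spin": 0}, {"slide": [0, 0, 0], "spin": 0}]'

```text
t: 3.53
eef_pos: [448.8, -194.1, 169.8]
tcp_rot: [3.142, 0.0, 1.128]
ft_force: [-0.1, -0.3, 0.4]
opening: 0.212
grip_force: 0.0
```

carry_out --moves '[{"slide": [0, 0, 0], "spin": 0}, {"slide": [0, 0, 0], "spin": 0}, {"slide": [0, 0, 0], "spin": 0}, {"slide": [0, 0, 0], "spin": 0}, {"slide": [0, 0, 0], "spin": 0}, {"slide": [0, 0, 0], "spin": 0}]'

```text
t: 4.03
eef_pos: [448.8, -194.1, 169.8]
tcp_rot: [3.142, 0.0, 1.128]
ft_force: [-1.1, 0.3, -0.5]
opening: 0.122
grip_force: 30.0
```

carry_out --moves '[{"slide": [0, 0, -0.01], "spin": 0}, {"slide": [0, 0, -0.02], "spin": 0}, {"slide": [0, 0, -0.035], "spin": 0}, {"slide": [0, 0, -0.035], "spin": 0}, {"slide": [0, 0, -0.035], "spin": 0}, {"slide": [0, 0, -0.025], "spin": 0}, {"slide": [0, 0, -0.015], "spin": 0}, {"slide": [0, 0, 0], "spin": 0}, {"slide": [0, 0, 0], "spin": 0}]'

```text
t: 4.78
eef_pos: [448.8, -194.1, 239.9]
tcp_rot: [3.141, 0.0, 1.128]
ft_force: [0.0, 0.5, -3.8]
opening: 0.126
grip_force: 30.0
```

carry_out --moves '[{"slide": [0.03, -0.003, 0], "spin": 0}, {"slide": [0.06, -0.005, 0], "spin": 0}, {"slide": [0.08, -0.007, 0], "spin": 0}, {"slide": [0.08, -0.007, 0], "spin": 0}, {"slide": [0.08, -0.007, 0], "spin": 0}, {"slide": [0.08, -0.007, 0], "spin": 0}, {"slide": [0.08, -0.007, 0], "spin": 0}, {"slide": [0.07, -0.006, 0], "spin": 0}, {"slide": [0.05, -0.004, 0], "spin": 0}, {"slide": [0.03, -0.003, 0], "spin": 0}, {"slide": [0.01, 0, 0], "spin": 0}, {"slide": [0, 0, 0], "spin": 0}]'

```text
t: 5.78
eef_pos: [539.9, 50.9, 239.2]
tcp_rot: [-3.141, 0.001, 1.129]
ft_force: [0.4, -0.9, -3.1]
opening: 0.125
grip_force: 30.0
```

carry_out --moves '[{"slide": [0, 0, 0], "spin": -0.08}, {"slide": [0, 0, 0], "spin": -0.12}, {"slide": [0, 0, 0], "spin": -0.12}, {"slide": [0, 0, 0], "spin": -0.12}, {"slide": [0, 0, 0], "spin": -0.12}, {"slide": [0, 0, 0], "spin": -0.12}, {"slide": [0, 0, 0], "spin": -0.12}, {"slide": [0, 0, 0], "spin": -0.1}, {"slide": [0, 0, 0], "spin": -0.06}, {"slide": [0, 0, 0], "spin": 0}, {"slide": [0, 0, 0], "spin": 0}]'

```text
t: 6.7
eef_pos: [539.8, 49.4, 239.8]
tcp_rot: [-3.141, 0.0, 1.628]
ft_force: [-1.1, -0.3, -3.4]
opening: 0.123
grip_force: 30.0
```

Run:
```python
from h import *
c=snap('wrist','w2'); s=state(); print(s['eef_pos'],s['tcp_rot'],s['ft_force'],s['moment'])
im=cv2.imread('pics/w2.png');cv2.imwrite('pics/w2b.png',cv2.resize(im,(800,600),interpolation=cv2.INTER_CUBIC))
snap('scene','s2');snap('top','t2')
```

```text
[539.86231035  49.59129058 239.76401948] [-3.14137701e+00  1.76512921e-04  1.62816808e+00] [-0.55314544  0.36495798 -3.09229524] [ 0.0074344  -0.1650531  -0.01287217]
```

View pics/w2b.png

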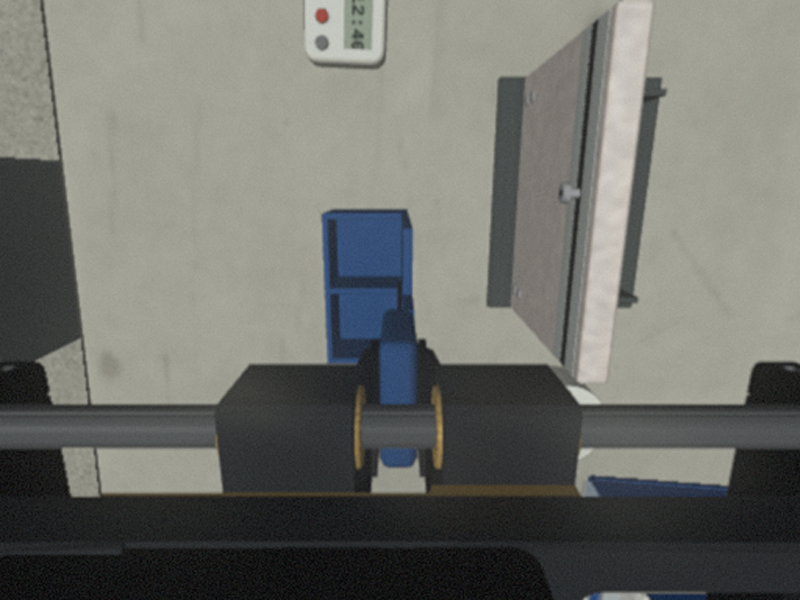

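The wrist view shows the board's front top edge running from (612,2) to (577,378) in the enlarged picture. The screw head is near (566,193), its shank meets the board near (580,193), and the foot's front edge runs from (500,78) to (488,306).

Run:
```python
from h import *
c=ld('w2'); k=1.5625; print(c['R'].round(3))
def L(a,b,z):
    A=onpl(c,a[0]/k,a[1]/k,2,z);B=onpl(c,b[0]/k,b[1]/k,2,z);d=A-B;print(z,A.round(1),B.round(1),np.linalg.norm(d),'yaw',np.degrees(np.arctan2(-d[0],d[1])))
L((612,2),(577,378),170);L((653,0),(606,382),170);L((500,78),(488,306),6)
print(onpl(c,566/k,193/k,2,145))
im=cv2.imread('pics/w2.png')
A=cv2.resize(im[95:155,330:410],(400,300),interpolation=cv2.INTER_CUBIC)
B=cv2.resize(im[0:60,330:430],(400,240),interpolation=cv2.INTER_CUBIC);C=cv2.resize(im[200:260,320:420],(400,240),interpolation=cv2.INTER_CUBIC)
s=cv2.imread('pics/s2.png');D=cv2.resize(s[160:280,170:330],(400,300),interpolation=cv2.INTER_CUBIC)
cv2.imwrite('pics/m2.png',np.vstack([np.hstack([A,D]),np.hstack([B,C])]))
```

```text
[[ 0.998  0.057 -0.   ]
 [ 0.055 -0.966  0.251]
 [ 0.014 -0.251 -0.968]]
170 [628.2 204.7 170. ] [640.5  21.  170. ] 184.11918100020256 yaw 3.8426705851982317
170 [646.6 206.5 170. ] [656.9  19.5 170. ] 187.26977625882284 yaw 3.1642955275138243
6 [611.9 203.9   6. ] [622.1  16.9   6. ] 187.24137008511576 yaw 3.1255634844426994
[628.54506349 119.47050456 145.        ]
```

View pics/m2.png

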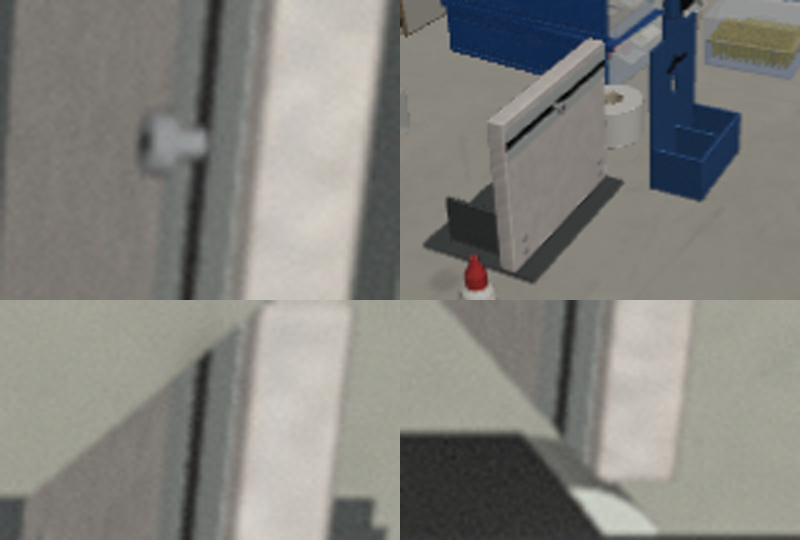

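Run:
```python
from h import *
c=ld('w2'); k=1.5625; yaw=1.62817;p=np.array([539.86,49.59,239.76])
tx=np.array([np.cos(yaw),np.sin(yaw),0]);ty=np.array([np.sin(yaw),-np.cos(yaw),0])
# holder pt (hx,hy,hz): assume block centre at TCP xy; back face +6 along ty
def H(hx,hy,hz): return p+ty*(hx+6)+tx*hy+[0,0,hz-169.8]
N={'blockTop_backL':(0,22,207),'blockTop_frontL':(-12,22,207),'blockTop_backR':(0,-22,207),'blockTop_frontR':(-12,-22,207),'rim_frontL':(-56,50,45),'plate_backL_top':(0,50,145),'plate_backL_foot':(0,50,0),'rimL_plate':(-4,50,45),'keyhole':(0,0,88)}
for n,q in N.items(): print(n,(proj(c,[H(*q)])[0]*k).round(1))
for n,u,v in(('face',359.6,124),('shank base',371.4,123.6),('head mid',361.4,124)):
    X=onpl(c,u,v,2,145);d=X-p;print(n,X.round(1),'tool xy',d@tx,d@ty)
im=cv2.imread('pics/w2.png')[125:245,200:290];cv2.imwrite('pics/m3.png',cv2.resize(im,None,fx=5,fy=5,interpolation=cv2.INTER_CUBIC))
```

```text
blockTop_backL [418.3 350. ]
blockTop_frontL [378.5 350.1]
blockTop_backR [416.9 477.4]
blockTop_frontR [380.  477.4]
rim_frontL [317.8 216.1]
plate_backL_top [412.7 234. ]
plate_backL_foot [406.6 211.4]
rimL_plate [401.4 216. ]
keyhole [409.  312.3]
face [626.3 118.9 145. ] tool xy 64.27904329877798 90.30813453897535
shank base [636.4 119.8 145. ] tool xy 64.60553539934969 100.4403097583061
head mid [627.9 119.  145. ] tool xy 64.27761999128906 91.85886266283964
```

View pics/m3.png

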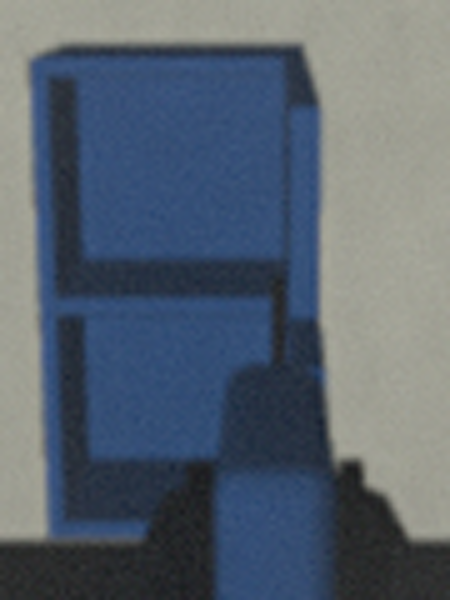

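The plate and block edges sit about 2 mm toward tool +x from where I assumed. The screw is 64.4 mm along tool x and its head face is 84 mm ahead of the back plate. I'll line up sideways and in height, then approach to about 5 mm short of the head.

carry_out --moves '[{"slide": [0.02, 0, 0.004], "spin": 0}, {"slide": [0.04, 0, 0.008], "spin": 0}, {"slide": [0.04, 0, 0.008], "spin": 0}, {"slide": [0.03, 0, 0.008], "spin": 0}, {"slide": [0.02, 0, 0.004], "spin": 0}, {"slide": [0.006, 0, 0], "spin": 0}, {"slide": [0, 0, 0], "spin": 0}, {"slide": [0, 0, 0], "spin": 0}]'

```text
t: 7.52
eef_pos: [536.4, 112.5, 227.1]
tcp_rot: [3.141, 0.0, 1.631]
ft_force: [0.2, -0.9, -3.8]
opening: 0.12
grip_force: 30.0
```

carry_out --moves '[{"slide": [0, 0.015, 0], "spin": 0}, {"slide": [0, 0.03, 0], "spin": 0}, {"slide": [0, 0.04, 0], "spin": 0}, {"slide": [0, 0.04, 0], "spin": 0}, {"slide": [0, 0.03, 0], "spin": 0}, {"slide": [0, 0.02, 0], "spin": 0}, {"slide": [0, 0.015, 0], "spin": 0}, {"slide": [0, 0.007, 0], "spin": 0}, {"slide": [0, 0, 0], "spin": 0}, {"slide": [0, 0, 0], "spin": 0}, {"slide": [0, 0, 0], "spin": 0}]'

```text
t: 8.43
eef_pos: [614.6, 117.3, 227.1]
tcp_rot: [-3.141, 0.0, 1.63]
ft_force: [0.4, -0.5, -4.6]
opening: 0.123
grip_force: 30.0
```

Run:
```python
from h import *
s=state(); print(s['eef_pos'],s['tcp_rot'],s['ft_force'],s['moment'])
c=snap('wrist','w3');snap('scene','s3');snap('top','t3')
w=cv2.imread('pics/w3.png');s=cv2.imread('pics/s3.png');t=cv2.imread('pics/t3.png')
A=cv2.resize(w[90:210,200:360],(800,600)[:2] and (400,300),interpolation=cv2.INTER_CUBIC)
B=cv2.resize(s[140:260,180:340],(400,300),interpolation=cv2.INTER_CUBIC)
C=cv2.resize(w,(400,300));D=cv2.resize(t[140:230,190:310],(400,300),interpolation=cv2.INTER_CUBIC)
cv2.imwrite('pics/m4.png',np.vstack([np.hstack([A,B]),np.hstack([C,D])]))
```

```text
[614.58672849 117.34177434 227.12375113] [-3.14143105e+00  7.83609262e-05  1.63041252e+00] [ 0.416713   -0.5482974  -4.56658591] [-0.01130021 -0.1129212   0.01448836]
```

View pics/m4.png

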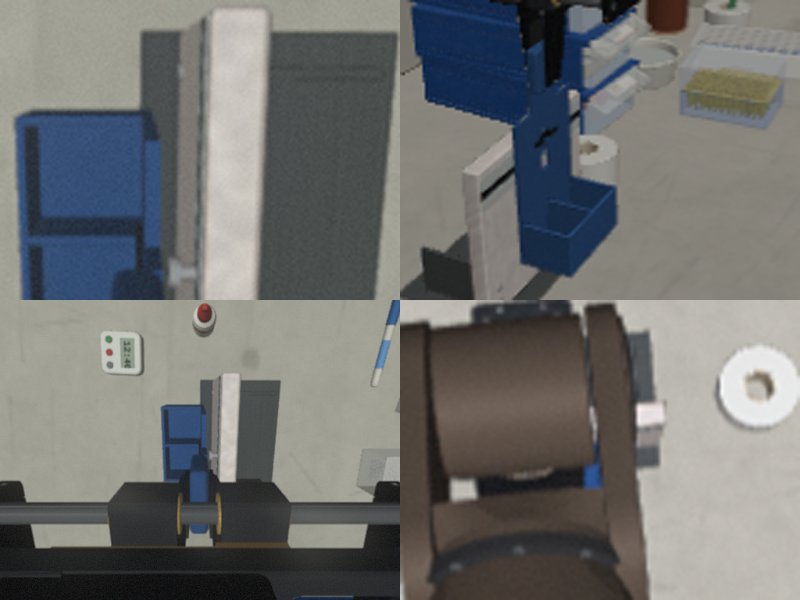

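Run:
```python
from h import *
c=ld('w3'); yaw=1.6304;p=np.array([614.59,117.34,227.12])
tx=np.array([np.cos(yaw),np.sin(yaw),0]);ty=np.array([np.sin(yaw),-np.cos(yaw),0])
zo=227.12-169.8
for n,u,v,z in(('screw head',273,198.3,145),('plate backL top',264.8,145.8,145+zo),('rim frontL',206.4,137,45+zo),('plate foot L',261,134,zo),('board top L front',283.5,95.5,170),('board top L back',307.5,94,170)):
    d=onpl(c,u,v,2,z)-p;print(n,(d@tx).round(1),(d@ty).round(1))
im=cv2.imread('pics/w3.png')[120:220,215:315];sc=cv2.imread('pics/s3.png')[170:220,215:265]
cv2.imwrite('pics/m5.png',np.hstack([cv2.resize(im,(400,400),interpolation=cv2.INTER_CUBIC),cv2.resize(sc,(400,400),interpolation=cv2.INTER_CUBIC)]))
```

```text
screw head 1.5 15.9
plate backL top 52.7 6.5
rim frontL 51.4 -47.0
plate foot L 51.6 7.0
board top L front 85.7 20.8
board top L back 86.7 38.1
```

View pics/m5.png

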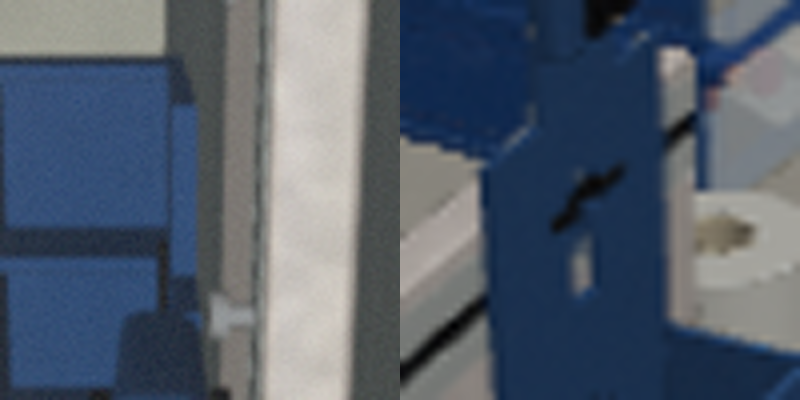

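The screw is about 1 mm to tool −x of the keyhole, and the head is about 5 mm ahead of the plate. I'll shift −1 mm and advance gently, watching the force.

carry_out --moves '[{"slide": [-0.0025, 0, 0], "spin": 0}, {"slide": [0, 0.005, 0], "spin": 0}, {"slide": [0, 0.005, 0], "spin": 0}, {"slide": [0, 0.0025, 0], "spin": 0}, {"slide": [0, 0.0025, 0], "spin": 0}, {"slide": [0, 0.0025, 0], "spin": 0}, {"slide": [0, 0, 0], "spin": 0}, {"slide": [0, 0, 0], "spin": 0}]'

```text
t: 9.25
eef_pos: [622.1, 116.8, 226.9]
tcp_rot: [-3.142, 0.0, 1.63]
ft_force: [0.2, 0.4, -3.3]
opening: 0.125
grip_force: 30.0
```

carry_out --moves '[{"slide": [0, 0.0025, 0], "spin": 0}, {"slide": [0, 0.0025, 0], "spin": 0}, {"slide": [0, 0, 0], "spin": 0}, {"slide": [0, 0, 0], "spin": 0}]'

```text
t: 9.58
eef_pos: [624.1, 116.9, 227.0]
tcp_rot: [3.142, 0.0, 1.63]
ft_force: [-0.6, -0.6, -4.0]
opening: 0.126
grip_force: 30.0
```

carry_out --moves '[{"slide": [0, 0.0025, 0], "spin": 0}, {"slide": [0, 0.0025, 0], "spin": 0}, {"slide": [0, 0.0025, 0], "spin": 0}, {"slide": [0, 0, 0], "spin": 0}, {"slide": [0, 0, 0], "spin": 0}]'

```text
t: 10.0
eef_pos: [627.1, 117.1, 227.0]
tcp_rot: [-3.142, 0.0, 1.63]
ft_force: [0.6, -0.0, -2.8]
opening: 0.121
grip_force: 30.0
```

carry_out --moves '[{"slide": [0, 0.0025, 0], "spin": 0}, {"slide": [0, 0, 0], "spin": 0}, {"slide": [0, 0, 0], "spin": 0}]'

```text
t: 10.25
eef_pos: [628.1, 117.1, 227.0]
tcp_rot: [-3.142, 0.0, 1.63]
ft_force: [-0.3, 0.7, -3.2]
opening: 0.124
grip_force: 30.0
```

carry_out --moves '[{"slide": [0, 0.0025, 0], "spin": 0}, {"slide": [0, 0, 0], "spin": 0}, {"slide": [0, 0, 0], "spin": 0}]'

```text
t: 10.5
eef_pos: [629.1, 117.2, 227.0]
tcp_rot: [3.142, 0.0, 1.63]
ft_force: [0.4, 0.2, -3.3]
opening: 0.127
grip_force: 30.0
```

carry_out --moves '[{"slide": [0, 0.002, 0], "spin": 0}, {"slide": [0, 0, 0], "spin": 0}, {"slide": [0, 0, 0], "spin": 0}]'

```text
t: 10.75
eef_pos: [629.5, 117.2, 227.0]
tcp_rot: [-3.141, 0.0, 1.63]
ft_force: [-3.4, 0.4, -1.3]
opening: 0.124
grip_force: 30.0
```

carry_out --moves '[{"slide": [0, 0.002, 0], "spin": 0}, {"slide": [0, 0, 0], "spin": 0}, {"slide": [0, 0, 0], "spin": 0}]'

```text
t: 11.0
eef_pos: [629.8, 117.3, 227.0]
tcp_rot: [-3.139, 0.0, 1.63]
ft_force: [-6.1, -0.6, 0.1]
opening: 0.129
grip_force: 30.0
```

Run:
```python
from h import *
s=state(); print(s['eef_pos'],s['ft_force'],s['moment'])
c=snap('wrist','w4');snap('scene','s4')
w=cv2.imread('pics/w4.png');s=cv2.imread('pics/s4.png')
A=cv2.resize(w[110:210,225:325],(400,400),interpolation=cv2.INTER_CUBIC)
B=cv2.resize(s[160:220,210:270],(400,400),interpolation=cv2.INTER_CUBIC)
cv2.imwrite('pics/m6.png',np.hstack([A,B]))
```

```text
[629.76209964 117.30554818 226.95732093] [-6.14298698 -0.61252452  0.08968776] [-0.10172226  1.45521792 -0.23468163]
```

View pics/m6.png

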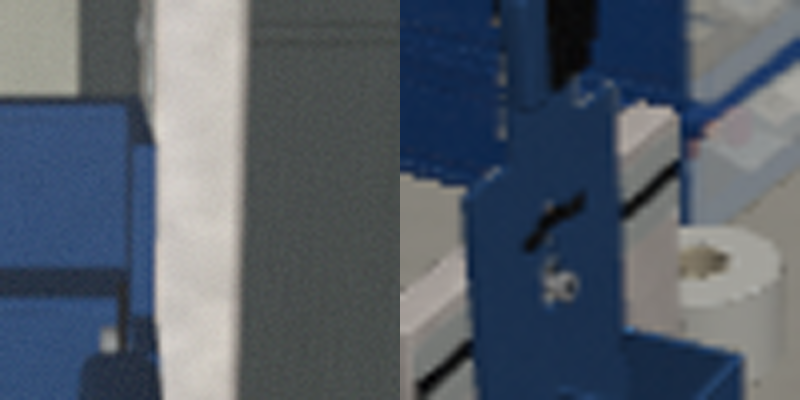

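The screw head shows through the opening in front of the plate and the plate is touching the board. I'll ease the press slightly and slide down.

carry_out --moves '[{"slide": [0, -0.001, 0], "spin": 0}, {"slide": [0, 0, 0.004], "spin": 0}, {"slide": [0, 0, 0.005], "spin": 0}, {"slide": [0, 0, 0.005], "spin": 0}, {"slide": [0, 0, 0.005], "spin": 0}, {"slide": [0, 0, 0.005], "spin": 0}, {"slide": [0, 0, 0.005], "spin": 0}, {"slide": [0, 0, 0], "spin": 0}, {"slide": [0, 0, 0], "spin": 0}]'

```text
t: 11.85
eef_pos: [629.6, 117.1, 215.0]
tcp_rot: [-3.14, 0.0, 1.63]
ft_force: [-5.4, -0.7, -4.0]
opening: 0.126
grip_force: 30.0
```

carry_out --moves '[{"slide": [0, 0, 0.005], "spin": 0}, {"slide": [0, 0, 0.005], "spin": 0}, {"slide": [0, 0, 0.005], "spin": 0}, {"slide": [0, 0, 0.005], "spin": 0}, {"slide": [0, 0, 0], "spin": 0}, {"slide": [0, 0, 0], "spin": 0}]'

```text
t: 12.35
eef_pos: [629.6, 117.2, 207.1]
tcp_rot: [-3.14, 0.0, 1.63]
ft_force: [-5.9, -1.0, -2.2]
opening: 0.125
grip_force: 30.0
```

carry_out --moves '[{"slide": [0, 0, 0.0025], "spin": 0}, {"slide": [0, 0, 0.0025], "spin": 0}, {"slide": [0, 0, 0.0025], "spin": 0}, {"slide": [0, 0, 0], "spin": 0}, {"slide": [0, 0, 0], "spin": 0}]'

```text
t: 12.77
eef_pos: [629.6, 117.2, 204.6]
tcp_rot: [-3.14, 0.0, 1.63]
ft_force: [-7.3, -0.1, 0.1]
opening: 0.124
grip_force: 30.0
```

carry_out --moves '[{"slide": [0, 0, 0.0025], "spin": 0}, {"slide": [0, 0, 0.0025], "spin": 0}, {"slide": [0, 0, 0], "spin": 0}, {"slide": [0, 0, 0], "spin": 0}]'

```text
t: 13.1
eef_pos: [629.6, 117.3, 203.7]
tcp_rot: [-3.141, 0.0, 1.63]
ft_force: [-9.9, -0.8, 9.6]
opening: 0.126
grip_force: 30.0
```

carry_out --moves '[{"slide": [0, 0, 0.0025], "spin": 0}, {"slide": [0, 0, 0], "spin": 0}, {"slide": [0, 0, 0], "spin": 0}]'

```text
t: 13.35
eef_pos: [629.6, 117.3, 202.9]
tcp_rot: [-3.141, -0.0, 1.63]
ft_force: [-10.3, -0.5, 9.9]
opening: 0.129
grip_force: 30.0
```

carry_out --moves '[{"slide": [0, 0, 0.0025], "spin": 0}, {"slide": [0, 0, 0], "spin": 0}, {"slide": [0, 0, 0], "spin": 0}]'

```text
t: 13.6
eef_pos: [629.6, 117.3, 200.9]
tcp_rot: [-3.14, 0.0, 1.63]
ft_force: [-7.1, -0.8, 0.8]
opening: 0.124
grip_force: 30.0
```

carry_out --moves '[{"slide": [0, 0, 0.0025], "spin": 0}, {"slide": [0, 0, 0.0025], "spin": 0}, {"slide": [0, 0, 0.0025], "spin": 0}, {"slide": [0, 0, 0], "spin": 0}, {"slide": [0, 0, 0], "spin": 0}]'

```text
t: 14.02
eef_pos: [629.6, 117.2, 197.4]
tcp_rot: [-3.14, 0.0, 1.63]
ft_force: [-7.0, 0.2, -0.5]
opening: 0.122
grip_force: 30.0
```

carry_out --moves '[{"slide": [0, 0, 0.0025], "spin": 0}, {"slide": [0, 0, 0.0025], "spin": 0}, {"slide": [0, 0, 0], "spin": 0}, {"slide": [0, 0, 0], "spin": 0}]'

```text
t: 14.35
eef_pos: [629.6, 117.2, 195.4]
tcp_rot: [-3.14, 0.0, 1.63]
ft_force: [-6.8, -0.8, -0.7]
opening: 0.125
grip_force: 30.0
```

carry_out --moves '[{"slide": [0, 0, 0.002], "spin": 0}, {"slide": [0, 0, 0], "spin": 0}, {"slide": [0, 0, 0], "spin": 0}]'

```text
t: 14.6
eef_pos: [629.6, 117.2, 194.7]
tcp_rot: [-3.14, 0.0, 1.63]
ft_force: [-7.0, -1.0, 0.6]
opening: 0.128
grip_force: 30.0
```

Nearly at the expected stop; I'll feel for it.

carry_out --moves '[{"slide": [0, 0, 0.0025], "spin": 0}, {"slide": [0, 0, 0], "spin": 0}, {"slide": [0, 0, 0], "spin": 0}]'

```text
t: 14.85
eef_pos: [629.6, 117.2, 194.3]
tcp_rot: [-3.14, 0.0, 1.63]
ft_force: [-8.9, -0.8, 4.8]
opening: 0.127
grip_force: 30.0
```

carry_out --moves '[{"slide": [0, 0, 0.002], "spin": 0}, {"slide": [0, 0, 0], "spin": 0}, {"slide": [0, 0, 0], "spin": 0}]'

```text
t: 15.1
eef_pos: [629.6, 117.2, 194.2]
tcp_rot: [-3.141, 0.0, 1.63]
ft_force: [-10.6, -0.5, 10.1]
opening: 0.125
grip_force: 30.0
```

The hard stop is at home height: total travel was 32.8 mm and the force rises without movement. I'll unload, open and withdraw upward.

carry_out --moves '[{"slide": [0, -0.0015, -0.0035], "spin": 0}, {"slide": [0, 0, 0], "spin": 0}, {"slide": [0, 0, 0], "spin": 0}]'

```text
t: 15.35
eef_pos: [629.5, 117.2, 194.6]
tcp_rot: [-3.141, 0.0, 1.63]
ft_force: [-5.4, -0.2, 1.9]
opening: 0.127
grip_force: 30.0
```

carry_out --hand 0.5 --moves '[{"slide": [0, 0, 0], "spin": 0}, {"slide": [0, 0, 0], "spin": 0}, {"slide": [0, 0, 0], "spin": 0}, {"slide": [0, 0, 0], "spin": 0}, {"slide": [0, 0, 0], "spin": 0}, {"slide": [0, 0, 0], "spin": 0}, {"slide": [0, 0, 0], "spin": 0}, {"slide": [0, 0, 0], "spin": 0}, {"slide": [0, 0, 0], "spin": 0}, {"slide": [0, 0, 0], "spin": 0}]'

```text
t: 16.18
eef_pos: [629.7, 117.2, 194.2]
tcp_rot: [3.141, 0.0, 1.63]
ft_force: [0.6, -0.3, 0.3]
opening: 0.501
grip_force: 0.0
```

carry_out --moves '[{"slide": [0, 0, -0.02], "spin": 0}, {"slide": [0, 0, -0.04], "spin": 0}, {"slide": [0, 0, -0.06], "spin": 0}, {"slide": [0, 0, -0.06], "spin": 0}, {"slide": [0, 0, -0.06], "spin": 0}, {"slide": [0, 0, -0.04], "spin": 0}, {"slide": [0, 0, -0.02], "spin": 0}, {"slide": [-0.03, 0, 0], "spin": 0}, {"slide": [-0.05, 0, 0], "spin": 0}, {"slide": [-0.05, 0, 0], "spin": 0}, {"slide": [-0.03, 0, 0], "spin": 0}, {"slide": [0, 0, 0], "spin": 0}]'

```text
t: 17.18
eef_pos: [633.4, 50.8, 313.2]
tcp_rot: [-3.14, 0.0, 1.628]
ft_force: [-0.5, -0.1, -0.5]
opening: 0.496
grip_force: 0.0
```

Run:
```python
from h import *
s=state(); print(s['eef_pos'],s['ft_force'],s['opening'])
snap('wrist','w5');snap('scene','s5')
w=cv2.imread('pics/w5.png');s=cv2.imread('pics/s5.png')
A=cv2.resize(w,(400,300));B=cv2.resize(s[150:318,170:338],(400,400),interpolation=cv2.INTER_CUBIC)
cv2.imwrite('pics/m7.png',np.hstack([cv2.copyMakeBorder(A,0,100,0,0,0),B]))
```

```text
[633.38684625  50.8075683  313.17754485] [-0.5401776  -0.07337506 -0.48951807] 0.4962348038033587
```

View pics/m7.png

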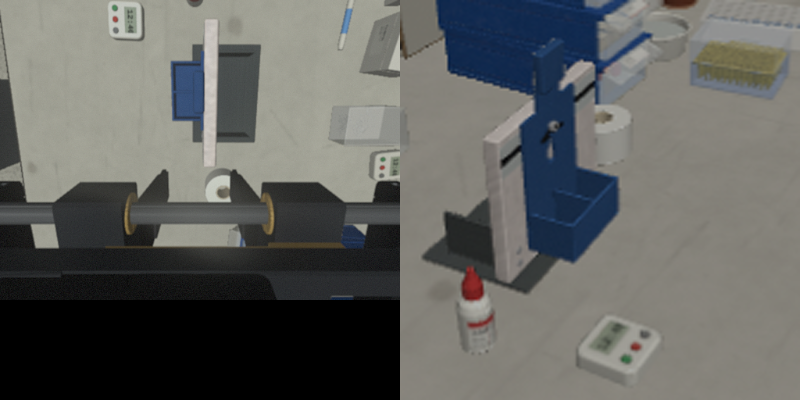

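The holder hangs upright and flat on the board, with the screw head at the slot's top above the black lips, (555,127) in the picture. The dropper, timer and tape are undisturbed and the arm is clear, so I'm handing in.

```bash
python3 -c "
from cell import job_done
print(job_done())"
```

```text
the job is handed in; nothing more can be done
None
```

The blue pen holder is hung: it snapped past the lips, rests fully home on the screw and upright, with the bystanders untouched and the arm clear, and the job was handed in at about 17 s.

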